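Open the shielded sample safe with its lid lifter and hold it open

TASK

Open the heavy lid of the small grey shielded sample safe with the lever at its side and keep it open: with a fingertip, push the stop's upright black pin away from you until the stop is swung right out from under the lever, then press the lever's long end, at its black pad, all the way down until the bar rests on its rubber buffer. Keep pressing: the program finishes while holding the lever down with the lid up. Only push and press, lifting nothing: do not touch the lid by hand, leave the lever lying in its saddle and leave everything else where it stands.

Things in the scene. Friction and masses are not known exactly. Their poses are not given: they have to be found in the camera images.
- safe: Grey thick-walled steel box, 140 x 140 x 93 mm, fixed on a 6 mm dark base plate. Origin on the bench below it; in its frame the box spans x -60..80, y -70..70 mm. x points from its front (robot side, where the lever's long end sticks out) to its back, y left, z up. A tongue of the plate runs forward under the lever to x = -261 mm, y -164..-72 mm. The stop's 16 mm post is at (-120, -136) mm.
- lid: The safe's heavy grey hinged lid, 150 x 150 x 15 mm, about 1.4 kg. Origin on its hinge line at the back of the box, (86, 0, 103) mm in the frame of safe; axes parallel to the safe's when shut, top face then at z = 111 mm. The lever's tail raises it by a steel roller on its right side; it falls shut when the lever is let go. Lever fully down: tilted by about 0.62 rad.
- stop (a joint): Swing stop: dark steel arm on an upright axis, stays where it is left. Near 0 (starts -0.2..0.25) its nose points to the safe's +y and lies under the lever's bar, which then can sink only a few mm. Grows as the pin at its other end is pushed to the safe's +x, away from the robot; above 0.95 rad the nose is clear of the bar; hard stop at 1.6 rad.
- stop_pin (a point): Middle of the stop's upright black pin, 16 mm thick, 30 mm tall, z 113..143 mm, on the stop's tail 40 mm from its upright axis. At joint value q it is at (-120 + 40 sin q, -136 - 40 cos q) mm in the frame of safe. About 1 to 2 N moves it.
- lever: Loose straight steel bar 325 x 10 x 16 mm along the right side of the safe. Origin on its 12 mm axle, which only lies in open notches of the saddle. At rest it slopes by 13 degrees, long end high, and this frame is parallel to the safe's; fully down it has turned by about 0.55 rad about y. Long arm 240 mm to the front of the axle, tail 85 mm to the back under the lid's roller.
- lever_pad (a point): Middle of the top face of the black rubber press pad, 52 x 38 mm, on the lever's long end, 213 mm from the axle; about 163 mm above the bench at rest, about 48 mm with the lever fully down, moving on an arc about the axle. Needs about 4 N at first and up to 10 N near the end, downwards; the lid's weight pushes it up again.
- lever_axle (a point): Middle of the lever's axle (origin of lever).
- saddle (a point): Where the axle's middle lies in the fixed saddle (two steel cheeks with open notches): (-29, -96, 101) mm in the frame of safe.
- vial_violet: Bystander: capped glass vial with violet content, 29 mm across, 57 mm tall, standing in front of the safe. Origin: middle of its underside.
- weight_500: Bystander: brass check weight, 23 mm across, 26 mm tall, in front of the safe. Origin: middle of its underside.
- petri_dish: Bystander: closed petri dish, 94 mm across, 17 mm tall, in front of the safe. Origin: middle of its underside.
- dropper_bottle: Bystander: brown bottle with black cap, 35 mm across, 76 mm tall. Origin: middle of its underside.
- mortar: Bystander: dark mortar bowl, 81 mm across, 30 mm tall. Origin: middle of its underside.
- marker: Bystander: black marker pen, 135 mm long, lying. Origin: middle of its underside.
- notebook: Bystander: dark blue notebook, 210 x 148 x 13 mm. Origin: middle of its underside.
- buffer (a point): Middle of the top of the rubber buffer, 20 mm across, 31 mm above the bench, on which the bar comes to rest when the lever is fully down.

How it is judged:
By the outcome, as a careful person would: the job done as asked, in the order asked, and still so for the second after the job is handed in, while the arm keeps its last pose, push and grip.
It also fails if it takes over 45 s, if anything falls off the work surface, if the arm or the gripper's body presses on something with over 40 N, if the wrist force passes 120 N, or if a joint passes its speed limit or range.

ROBOT

A 6-joint arm with a two-finger parallel gripper is mounted at the origin on a cart in front of the work surface, level with it; the furniture and walls round the work are solid. World frame = base frame: x ahead of the robot, y to its left, z up, the work surface at z = 0. Lengths are in m, angles in rad, forces in N, time in s.
With the tool pointing down it reaches from about 0.4 to 0.825 m from the base axis. Payload 7 kg.
Tool frame: the origin (TCP) lies midway between the tips of the shut fingers; the grasp point (between the pads) lies hold_point_z behind it (hold_point_z is the distance from the TCP to the grasp point, in m); z points along the fingers, y is the line along which they close (so a half turn about z gives the same grasp; the last joint's range is limited). The gripper opens to 88 mm and grips with 3 to 60 N. Pads are 19 mm wide; open, the fingers measure 130 mm over their backs; the gripper's body (78 mm by 193 mm) begins 47 mm behind the grasp point.
Start: joints at [-0.931, 0.359, 0.012, 0, -1.224, -0.288], TCP at [0.233, -0.634, 0.227] pointing down, gripper open.
Joint ranges: [-3.07, 3.07], [-1.43, 2.12], [-1.02, 1.25], [-3.03, 1.67], [-3.05, -0], [-3.03, 3.03]. Speed limits (rad/s): [2.39, 2.39, 3.01, 3.14, 3.14, 3.14].

INTERFACE

Orientations are given as [roll, pitch, yaw] about the fixed x, y, z axes, in that order (R = Rz(yaw) Ry(pitch) Rx(roll)).
In Python, from station import * gives the robot as it stands.
- The arm moves only by the tool apply_moves, never from a script. Its argument "steps" is a list of rows, each an object with "translation": the shift along the world's x, y, z scaled (see below), a list of three; "rotation": the turn, a rotation vector about the world's x, y, z scaled (see below), a list of three. A call has exactly 10 rows; each row is the pose to reach, as a shift and turn from the pose commanded when the call began; what a row does not reach only later rows make up. The controller multiplies each number of a shift by 250 mm and each number of a turn by 30 degrees. A row lasts 1/12 s, in which the tool goes at most 41.7 mm and 7.16 degrees, less where a joint would pass 70% of its speed; a pose out of reach is approached as far as the arm can. A call with a number of a shift or a turn outside -1 to 1 is refused whole. A call with a gripper value outside its range is refused whole. "jaw" is the closure, from -1 (fully open) to 1 (shut), so that 0 is half open, set as the call begins (left out, the last holds). The fingers move at their own pace and stop on an object; "newtons" is the grip in N (left out, the last holds). Time passes only in rows, so rows that repeat a pose let the fingers close, or fill a call up. It gives the time, the measured TCP pose, the force, the opening and the grip force at its end, in the units of the state.
- get_state(): the state, without advancing time (a new reading comes with each control period).
- grab_frame(name): name is "side" or "top" or "wrist"; returns the picture (384x512x3 uint8, blue, green, red); there is no depth.
- camera_model(name): a dict with "fx", "fy", "cx", "cy" (pixels), "xyz" and "rotation" of the camera in the world. Camera axes: x right, y down, z forward; pixel columns grow to the right and rows downward; lengths in m; the calibration is good to about 2 mm. The wrist camera is an equidistant fisheye: a pixel r from the principal point sees the ray r / f radians off the axis. A picture is of the moment at which its call begins: read the wrist's pose just before it. camera_model takes no time and is no camera call; for the wrist camera it gives the pose at the moment of the call.
- job_done(): hands the job in; it is judged then, once.
The state is a dict: "t": time; "q": joint angles; "qd": joint speeds; "joint_efforts": joint torques, N m; "eef_pos": TCP position; "ee_rot": TCP orientation; "force": force on the tool from outside, world axes, zero at the start; "moment": the same for the moment, N m; "width": finger opening in m; "gripper_force": force on a finger pad.
Only numpy, scipy, OpenCV 4.12 (cv2) and the standard library are available. Lean on these libraries where they do the work, as an engineer would, in place of code of your own. Each camera call takes 0.05 s, during which the arm holds its last target. There are 200 camera calls.

## Working session

There is one attempt and no reset: what is moved stays moved. The work goes in short steps, Python scripts to look and compute and a tool call to move; the robot and the scene stay as the last step left them, time stands still between calls to the robot, and variables do not carry over. Pictures are saved under pics/ and viewed, at most 10 in all, crops included, and the job is handed in when it is done.

Besides the shell and the picture viewer there is one more tool, called after "Call:" in YAML: its name, and indented under it one key for each argument. apply_moves: Moves the arm, as the interface text tells. Shifts and turns lie within -1 to 1; 1 stands for 250 mm of shift or 30 degrees of turn. Its arguments: {"type":"object","properties":{"steps":{"type":"array"},"jaw":{"type":"number"},"newtons":{"type":"number"}},"required":["steps"]}

```bash
mkdir -p pics; python3 - <<'E'
from station import *
import cv2
s=get_state(); print(s)
for n in("side","top"):
    cv2.imwrite(f"pics/{n}0.png",grab_frame(n)); print(n,camera_model(n))
E
```

```text
{'t': 0.0, 'q': array([-9.30914204e-01,  3.59370106e-01,  1.10151789e-02, -3.28000982e-04,
       -1.22409194e+00, -2.88094274e-01]), 'qd': array([ 5.39463726e-04, -1.50527518e-03, -4.07223881e-05,  1.45872366e-04,
       -9.51396540e-04, -4.19914755e-04]), 'joint_efforts': array([ 1.44460824e-03, -5.82714987e+01,  2.93054777e+01,  6.99721947e+00,
        6.76688593e-03, -1.51999552e-04]), 'eef_pos': array([ 0.23237258, -0.63320085,  0.22561852]), 'ee_rot': array([ 3.13992253e+00, -1.73370584e-04, -2.78991637e+00]), 'force': array([-0.29495191,  0.28805722, -0.53580897]), 'moment': array([ 0.00723307, -0.01824014,  0.04812574]), 'gripper_force': 0.0, 'width': 0.08792938949095248}
side {'fx': 384.3098159669438, 'fy': 384.3098159669438, 'cx': 248.5735531543746, 'cy': 190.93597404321213, 'xyz': array([0.09769941, 1.00165687, 0.70517074]), 'rotation': array([-2.04701294, -0.01028423, -2.63723296])}
top {'fx': 407.06133809919663, 'fy': 407.06133809919663, 'cx': 253.28561563561763, 'cy': 198.11736688759842, 'xyz': array([0.36520865, 0.035158  , 1.47451492]), 'rotation': array([-2.94695324e+00,  9.56536552e-04, -1.56584255e+00])}
```

View pics/side0.png

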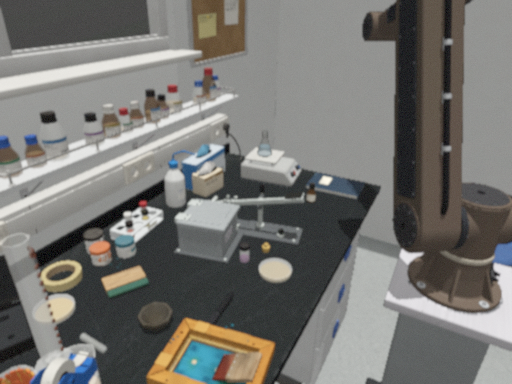

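View pics/top0.png

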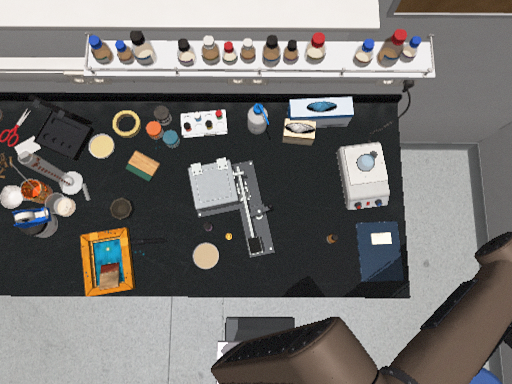

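The top view shows the safe around (215,187), the lever running to its pad near (254,244) and the stop near (262,210). I'll zoom in on that area.

```bash
python3 - <<'E'
import cv2
im=cv2.imread("pics/top0.png")[148:264,180:284]
im=cv2.resize(im,None,fx=5,fy=5,interpolation=cv2.INTER_CUBIC)
for i in range(0,104,10): cv2.putText(im,str(180+i),(i*5,8),0,.3,(0,255,255)); cv2.line(im,(i*5,10),(i*5,15),(0,255,255))
for i in range(2,116,10): cv2.putText(im,str(148+i),(0,i*5+3),0,.3,(0,255,255))
cv2.imwrite("pics/top0c.png",im)
E
```

```text
(no output)
```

View pics/top0c.png

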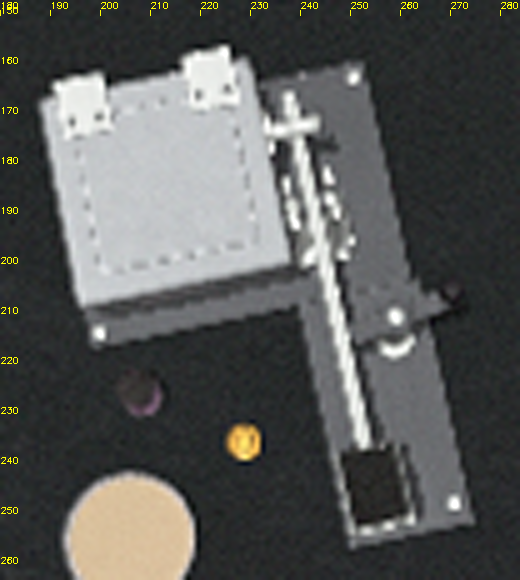

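The crop shows the lid corners, tongue corners at (250,257.6) and (274.6,252), pad at (255.2,245.2), post at (259,211.4) and pin near (270.6,206.6). Next I'll fit the safe's pose to these.

```bash
cat > h.py <<'E'
from station import *
import numpy as np, cv2
from scipy.spatial.transform import Rotation as R
from scipy.optimize import least_squares
def rot(v): # rpy
    return R.from_euler('xyz',v).as_matrix()
def proj(c,P):
    p=(np.atleast_2d(P)-c['xyz'])@rot(c['rotation'])
    return np.c_[c['fx']*p[:,0]/p[:,2]+c['cx'],c['fy']*p[:,1]/p[:,2]+c['cy']]
def toW(s,P):
    P=np.atleast_2d(P); c,n=np.cos(s[2]),np.sin(s[2])
    return np.c_[s[0]+c*P[:,0]-n*P[:,1],s[1]+n*P[:,0]+c*P[:,1],P[:,2]]
E
python3 - <<'E'
from h import *
c=camera_model("top")
M=np.array([[-64,75,111],[-64,-75,111],[86,75,111],[86,-75,111],[-261,-72,6],[-261,-164,6],[-236.5,-96,163],[-120,-136,115]])/1e3
px=np.array([[197,209],[238,201],[188.3,168],[229,159.7],[250,257.6],[274.6,252],[255.2,245.2],[259,211.4]])
print(R.from_euler('xyz',c['rotation']).as_matrix()[:,2])
f=lambda s:(proj(c,toW(s,M))-px).ravel()
r=least_squares(f,[.5,.1,0.1],loss='soft_l1'); s=r.x; print(s,np.round(f(s).reshape(-1,2),1))
for q in(-.2,0,.1,.25):
    P=toW(s,np.array([-.12+.04*np.sin(q),-.136-.04*np.cos(q),.143])); print(q,P,proj(c,P))
print(toW(s,np.array([[-.2365,-.096,.163],[-.029-.213*np.cos(.55-.227),-.096,.048],[-.12,-.136,.1],[-.029,-.096,.101],[-.261,-.164,0]])))
E
```

```text
[ 0.19340575  0.00189658 -0.98111703]
[0.67414203 0.17637648 0.22496293] [[-1.9  0.1]
 [ 0.3 -1.4]
 [-1.5 -0.6]
 [ 0.2 -1.4]
 [ 0.2  0.6]
 [ 0.7  0.6]
 [ 0.2  1.5]
 [ 0.4  0. ]]
-0.2 [[ 0.58850171 -0.02295261  0.143     ]] [[271.53233685 209.80007619]]
0 [[ 0.5964261  -0.02195717  0.143     ]] [[271.22350867 207.44283514]]
0.1 [[ 0.60027424 -0.02087157  0.143     ]] [[270.89243286 206.29921956]]
0.25 [[ 0.60579551 -0.01853746  0.143     ]] [[270.18437465 204.65947462]]
[[ 0.46501601  0.03003934  0.163     ]
 [ 0.47039182  0.03126952  0.048     ]
 [ 0.58750329  0.01703493  0.1       ]
 [ 0.6672875   0.07632641  0.101     ]
 [ 0.45630212 -0.04171244  0.        ]]
```

```bash
python3 - <<'E'
from h import *
import station
print(getattr(station,'hold_point_z',None),[n for n in dir(station) if not n.startswith('_')])
s=[0.6741,0.1764,0.225]; e=get_state()['eef_pos']
pin=lambda q:np.array([-.12+.04*np.sin(q),-.136-.04*np.cos(q),.125])
d=np.array([np.cos(.6),np.sin(.6),0])
for q,g in((.08,.045),(.08,.018),(1.25,.018)): 
    P=toW(s,pin(q)-g*d)[0]; print(P,(P-e)/.25)
print((-2.317+2.79)/np.radians(30))
E
```

```text
0.0188 ['Unreachable', 'camera_model', 'get_state', 'grab_frame', 'hold_point_z', 'job_done']
[ 0.56894384 -0.05415329  0.125     ] [ 1.34614178  2.31652979 -0.4029936 ]
[ 0.58726487 -0.0343205   0.125     ] [ 1.41942593  2.39586095 -0.4029936 ]
[6.15069749e-01 7.38292051e-06 1.25000000e-01] [ 1.53064543  2.53317248 -0.4029936 ]
0.9033634569895977
```

Call:
apply_moves:
  steps:
    - {"translation": [0.03,0.05,0],"rotation": [0,0,0.05]}
    - {"translation": [0.08,0.14,0],"rotation": [0,0,0.15]}
    - {"translation": [0.14,0.24,0],"rotation": [0,0,0.27]}
    - {"translation": [0.2,0.345,0],"rotation": [0,0,0.38]}
    - {"translation": [0.26,0.45,0],"rotation": [0,0,0.5]}
    - {"translation": [0.32,0.55,0],"rotation": [0,0,0.6]}
    - {"translation": [0.38,0.655,0],"rotation": [0,0,0.7]}
    - {"translation": [0.44,0.76,0],"rotation": [0,0,0.8]}
    - {"translation": [0.5,0.865,0],"rotation": [0,0,0.88]}
    - {"translation": [0.56,0.97,0],"rotation": [0,0,0.9]}
  jaw: 1
  newtons: 20

```text
t: 0.93
eef_pos: [0.3729, -0.3892, 0.2264]
ee_rot: [3.141, 0.0, -2.315]
force: [0.1, -0.1, -0.2]
width: 0.0266
gripper_force: 0.0
```

Call:
apply_moves:
  steps:
    - {"translation": [0.06,0.1,0],"rotation": [0,0,0]}
    - {"translation": [0.12,0.2,0],"rotation": [0,0,0]}
    - {"translation": [0.18,0.3,0],"rotation": [0,0,0]}
    - {"translation": [0.24,0.4,0],"rotation": [0,0,0]}
    - {"translation": [0.3,0.5,0],"rotation": [0,0,0]}
    - {"translation": [0.36,0.6,0],"rotation": [0,0,0]}
    - {"translation": [0.42,0.7,0],"rotation": [0,0,0]}
    - {"translation": [0.47,0.79,0],"rotation": [0,0,0]}
    - {"translation": [0.52,0.87,0],"rotation": [0,0,0]}
    - {"translation": [0.54,0.91,0],"rotation": [0,0,0]}

```text
t: 1.77
eef_pos: [0.5085, -0.1612, 0.2264]
ee_rot: [3.141, 0.0, -2.316]
force: [0.8, -0.1, -0.6]
width: 0.0006
gripper_force: 0.0
```

Call:
apply_moves:
  steps:
    - {"translation": [0.05,0.08,0],"rotation": [0,0,0]}
    - {"translation": [0.1,0.16,0],"rotation": [0,0,0]}
    - {"translation": [0.14,0.24,0],"rotation": [0,0,0]}
    - {"translation": [0.18,0.32,0],"rotation": [0,0,0]}
    - {"translation": [0.22,0.38,-0.03],"rotation": [0,0,0]}
    - {"translation": [0.24,0.42,-0.08],"rotation": [0,0,0]}
    - {"translation": [0.24,0.43,-0.14],"rotation": [0,0,0]}
    - {"translation": [0.24,0.43,-0.18],"rotation": [0,0,0]}
    - {"translation": [0.24,0.43,-0.2],"rotation": [0,0,0]}
    - {"translation": [0.24,0.43,-0.2],"rotation": [0,0,0]}

```text
t: 2.6
eef_pos: [0.5665, -0.0566, 0.175]
ee_rot: [3.14, -0.002, -2.319]
force: [-0.6, -0.8, 0.6]
width: 0.0004
gripper_force: 0.0
```

```bash
cat >> h.py <<'E'
def fproj(c,P):
    p=(np.atleast_2d(P)-c['xyz'])@rot(c['rotation']); r=np.hypot(p[:,0],p[:,1]); th=np.arctan2(r,p[:,2])
    return np.c_[c['fx']*th*p[:,0]/r+c['cx'],c['fy']*th*p[:,1]/r+c['cy']]
E
python3 - <<'E'
from h import *
c=camera_model("wrist"); im=grab_frame("wrist"); s=[0.6741,0.1764,0.225]; print(c)
pts=np.array([[-120+40*np.sin(.08),-136-40*np.cos(.08),143],[-120+40*np.sin(.08),-136-40*np.cos(.08),113],[-236.5,-96,163],[-261,-164,6],[-261,-72,6],[-29,-96,101],[-64,-75,111]])/1e3
u=fproj(c,toW(s,pts)); print(u)
im=cv2.resize(im,None,fx=1.5,fy=1.5)
for p in u: cv2.drawMarker(im,tuple(int(v*1.5) for v in p),(0,255,0),0,8)
cv2.imwrite("pics/w1.png",im)
E
```

```text
{'fx': 297.3186396354542, 'fy': 297.3186396354542, 'cx': 255.6267228002631, 'cy': 188.71722754450732, 'xyz': array([ 0.51223415, -0.11461805,  0.33249826]), 'rotation': array([ 2.85185497e+00, -1.78640684e-03,  2.39409434e+00])}
[[254.6387625  279.08943928]
 [254.67962666 259.43324288]
 [440.91895458 219.99552252]
 [336.27628237 118.36654231]
 [393.09146326 164.77835566]
 [270.12572579 344.63626302]
 [306.69670939 339.12541935]]
```

View pics/w1.png

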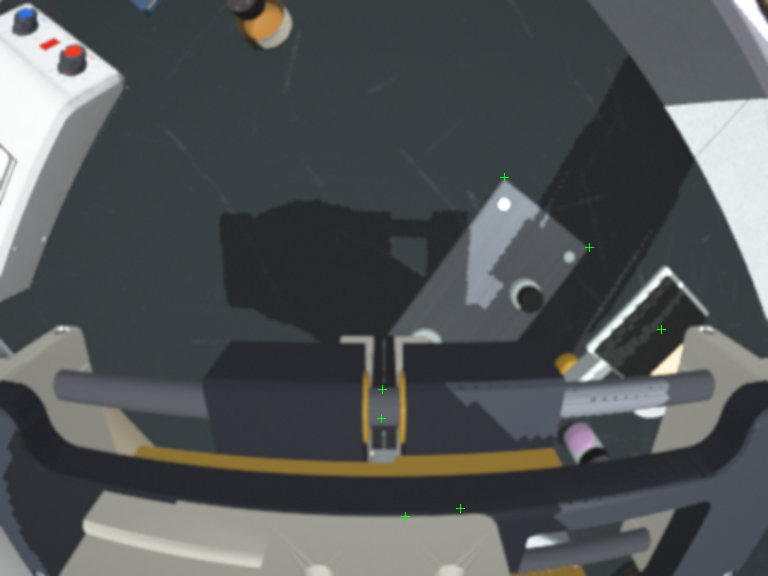

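The fit agrees with the wrist view: tongue corners match within a few px and the pad is near (650,327). The pin lies straight ahead of the fingers, so I'll lower and push.

Call:
apply_moves:
  steps:
    - {"translation": [0,0,-0.06],"rotation": [0,0,0]}
    - {"translation": [0,0,-0.13],"rotation": [0,0,0]}
    - {"translation": [0,0,-0.18],"rotation": [0,0,0]}
    - {"translation": [0,0,-0.2],"rotation": [0,0,0]}
    - {"translation": [0.01,0.011,-0.2],"rotation": [0,0,0]}
    - {"translation": [0.03,0.034,-0.2],"rotation": [0,0,0]}
    - {"translation": [0.05,0.056,-0.2],"rotation": [0,0,0]}
    - {"translation": [0.07,0.08,-0.2],"rotation": [0,0,0]}
    - {"translation": [0.085,0.098,-0.2],"rotation": [0,0,0]}
    - {"translation": [0.1,0.115,-0.2],"rotation": [0,0,0]}

```text
t: 3.48
eef_pos: [0.5933, -0.0269, 0.127]
ee_rot: [-3.141, -0.0, -2.318]
force: [0.0, -2.5, 0.4]
width: 0.0004
gripper_force: 0.8
```

Call:
apply_moves:
  steps:
    - {"translation": [0.01,0.012,0],"rotation": [0,0,0]}
    - {"translation": [0.02,0.024,0],"rotation": [0,0,0]}
    - {"translation": [0.03,0.036,0],"rotation": [0,0,0]}
    - {"translation": [0.04,0.048,0],"rotation": [0,0,0]}
    - {"translation": [0.05,0.06,0],"rotation": [0,0,0]}
    - {"translation": [0.06,0.071,0],"rotation": [0,0,0]}
    - {"translation": [0.07,0.082,0],"rotation": [0,0,0]}
    - {"translation": [0.08,0.093,0],"rotation": [0,0,0]}
    - {"translation": [0.09,0.105,0],"rotation": [0,0,0]}
    - {"translation": [0.09,0.105,0],"rotation": [0,0,0]}

```text
t: 4.32
eef_pos: [0.6155, -0.0006, 0.1264]
ee_rot: [-3.142, 0.0, -2.318]
force: [-0.7, 0.1, 0.8]
width: 0.0002
gripper_force: 0.1
```

```bash
python3 - <<'E'
from h import *
im=grab_frame("top"); print(get_state()['force'],get_state()['eef_pos'])
a=cv2.resize(im[150:264,190:290],None,fx=5,fy=5,interpolation=cv2.INTER_CUBIC)
s=[0.6741,0.1764,0.225]; im=grab_frame("side"); c=camera_model("side")
b=cv2.resize(im[170:260,230:330],(500,450),interpolation=cv2.INTER_CUBIC)
b=cv2.copyMakeBorder(b,0,120,0,0,0)
v=np.hstack([a,b]); cv2.imwrite("pics/p2.png",cv2.resize(v,(800,456)))
E
```

```text
[ 0.15741818 -0.44717037 -0.14307825] [ 0.61551318 -0.0007403   0.1265144 ]
```

View pics/p2.png

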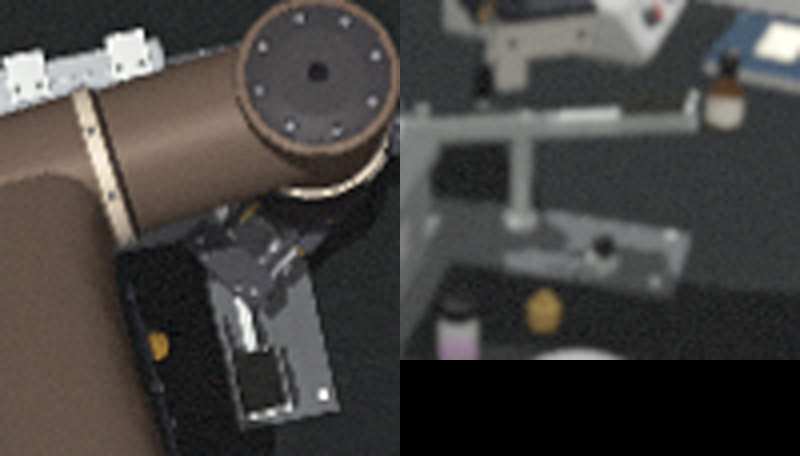

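Call:
apply_moves:
  steps:
    - {"translation": [-0.03,-0.03,0],"rotation": [0,0,0]}
    - {"translation": [-0.07,-0.08,0],"rotation": [0,0,0]}
    - {"translation": [-0.1,-0.11,0.06],"rotation": [0,0,0]}
    - {"translation": [-0.1,-0.11,0.18],"rotation": [0,0,0]}
    - {"translation": [-0.1,-0.11,0.29],"rotation": [0,0,0]}
    - {"translation": [-0.12,-0.1,0.36],"rotation": [0,0,-0.15]}
    - {"translation": [-0.2,-0.06,0.38],"rotation": [0,0,-0.35]}
    - {"translation": [-0.32,-0.02,0.38],"rotation": [0,0,-0.55]}
    - {"translation": [-0.45,0.02,0.38],"rotation": [0,0,-0.75]}
    - {"translation": [-0.57,0.07,0.38],"rotation": [0,0,-0.95]}

```text
t: 5.25
eef_pos: [0.4702, 0.0151, 0.2213]
ee_rot: [3.141, -0.0, -2.823]
force: [-0.2, 1.3, -0.1]
width: 0.0008
gripper_force: 0.0
```

Call:
apply_moves:
  steps:
    - {"translation": [-0.03,0.04,0],"rotation": [0,0,-0.1]}
    - {"translation": [-0.03,0.05,0],"rotation": [0,0,-0.2]}
    - {"translation": [-0.03,0.05,0],"rotation": [0,0,-0.2]}
    - {"translation": [-0.03,0.05,0],"rotation": [0,0,-0.2]}
    - {"translation": [-0.03,0.05,0],"rotation": [0,0,-0.2]}
    - {"translation": [-0.03,0.05,0],"rotation": [0,0,-0.2]}
    - {"translation": [-0.03,0.05,0],"rotation": [0,0,-0.2]}
    - {"translation": [-0.03,0.05,0],"rotation": [0,0,-0.2]}
    - {"translation": [-0.03,0.05,0],"rotation": [0,0,-0.2]}
    - {"translation": [-0.03,0.05,0],"rotation": [0,0,-0.2]}

```text
t: 6.08
eef_pos: [0.4651, 0.0287, 0.2214]
ee_rot: [-3.141, -0.0, -2.921]
force: [0.6, -0.0, -0.4]
width: 0.0005
gripper_force: 0.0
```

```bash
python3 - <<'E'
from h import *
s=[0.6741,0.1764,0.225]; out=[]
for n,f,(x0,x1,y0,y1) in(("top",proj,(190,290,150,264)),("side",proj,(230,330,170,260))):
    im=grab_frame(n); c=camera_model(n); k=5
    a=cv2.resize(im[y0:y1,x0:x1],None,fx=k,fy=k,interpolation=cv2.INTER_CUBIC)
    for q in(.95,1.25,1.57):
        u=f(c,toW(s,np.array([-.12+.04*np.sin(q),-.136-.04*np.cos(q),.143])))[0]
        cv2.circle(a,(int((u[0]-x0+.5)*k),int((u[1]-y0+.5)*k)),2,(0,255,0),1)
    out.append(cv2.copyMakeBorder(a,0,570-a.shape[0],0,0,0))
print(get_state()['eef_pos'],get_state()['force'])
cv2.imwrite("pics/p3.png",cv2.resize(np.hstack(out),(800,456)))
E
```

```text
[0.46510966 0.02881363 0.22145652] [ 0.47699092 -0.20999332 -1.40615212]
```

View pics/p3.png

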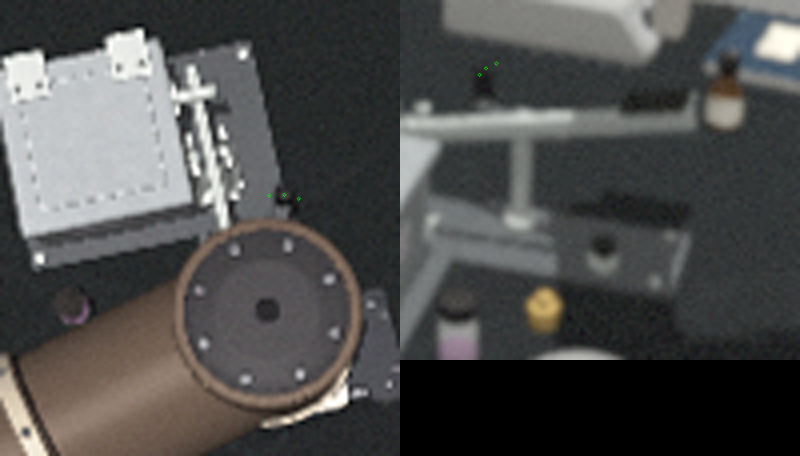

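The pin sits at the q≈1.25 mark in both views, so the stop is swung clear. Now I'll press along the pad's arc.

Call:
apply_moves:
  steps:
    - {"translation": [0.01,0.008,-0.08],"rotation": [0,0,0]}
    - {"translation": [0.012,0.008,-0.16],"rotation": [0,0,0]}
    - {"translation": [0.012,0.008,-0.2],"rotation": [0,0,0]}
    - {"translation": [0.012,0.008,-0.22],"rotation": [0,0,0]}
    - {"translation": [0.01,0.007,-0.24],"rotation": [0,0,0]}
    - {"translation": [0.005,0.006,-0.26],"rotation": [0,0,0]}
    - {"translation": [0,0.005,-0.28],"rotation": [0,0,0]}
    - {"translation": [-0.006,0.004,-0.31],"rotation": [0,0,0]}
    - {"translation": [-0.012,0.003,-0.34],"rotation": [0,0,0]}
    - {"translation": [-0.016,0.002,-0.37],"rotation": [0,0,0]}

```text
t: 7.02
eef_pos: [0.4609, 0.0293, 0.1288]
ee_rot: [3.141, 0.001, -2.921]
force: [-3.3, -0.9, 3.5]
width: 0.0004
gripper_force: 2.0
```

Call:
apply_moves:
  steps:
    - {"translation": [-0.004,-0.001,-0.03],"rotation": [0,0,0]}
    - {"translation": [-0.007,-0.002,-0.06],"rotation": [0,0,0]}
    - {"translation": [-0.008,-0.002,-0.09],"rotation": [0,0,0]}
    - {"translation": [-0.008,-0.002,-0.12],"rotation": [0,0,0]}
    - {"translation": [-0.007,-0.002,-0.15],"rotation": [0,0,0]}
    - {"translation": [-0.004,-0.001,-0.18],"rotation": [0,0,0]}
    - {"translation": [0,0,-0.21],"rotation": [0,0,0]}
    - {"translation": [0.004,0.001,-0.24],"rotation": [0,0,0]}
    - {"translation": [0.008,0.002,-0.26],"rotation": [0,0,0]}
    - {"translation": [0.011,0.003,-0.28],"rotation": [0,0,0]}

```text
t: 7.85
eef_pos: [0.4628, 0.0296, 0.058]
ee_rot: [-3.141, -0.002, -2.921]
force: [-4.5, -0.9, 9.1]
width: 0.0006
gripper_force: 5.0
```

Call:
apply_moves:
  steps:
    - {"translation": [0.003,0.001,-0.012],"rotation": [0,0,0]}
    - {"translation": [0.005,0.001,-0.022],"rotation": [0,0,0]}
    - {"translation": [0.007,0.002,-0.032],"rotation": [0,0,0]}
    - {"translation": [0.009,0.002,-0.04],"rotation": [0,0,0]}
    - {"translation": [0.01,0.002,-0.046],"rotation": [0,0,0]}
    - {"translation": [0.01,0.002,-0.05],"rotation": [0,0,0]}
    - {"translation": [0.01,0.002,-0.052],"rotation": [0,0,0]}
    - {"translation": [0.01,0.002,-0.052],"rotation": [0,0,0]}
    - {"translation": [0.01,0.002,-0.052],"rotation": [0,0,0]}
    - {"translation": [0.01,0.002,-0.052],"rotation": [0,0,0]}

```text
t: 8.68
eef_pos: [0.4654, 0.03, 0.0471]
ee_rot: [-3.141, -0.002, -2.92]
force: [-13.8, -0.9, 31.3]
width: 0.0003
gripper_force: 17.1
```

Call:
apply_moves:
  steps:
    - {"translation": [0,0,0.002],"rotation": [0,0,0]}
    - {"translation": [0,0,0.004],"rotation": [0,0,0]}
    - {"translation": [0,0,0.004],"rotation": [0,0,0]}
    - {"translation": [0,0,0.004],"rotation": [0,0,0]}
    - {"translation": [0,0,0.004],"rotation": [0,0,0]}
    - {"translation": [0,0,0.004],"rotation": [0,0,0]}
    - {"translation": [0,0,0.004],"rotation": [0,0,0]}
    - {"translation": [0,0,0.004],"rotation": [0,0,0]}
    - {"translation": [0,0,0.004],"rotation": [0,0,0]}
    - {"translation": [0,0,0.004],"rotation": [0,0,0]}

```text
t: 9.52
eef_pos: [0.4653, 0.03, 0.0474]
ee_rot: [-3.141, -0.002, -2.921]
force: [-11.0, -0.1, 22.8]
width: 0.0004
gripper_force: 12.5
```

```bash
python3 - <<'E'
from h import *
out=[]
for n,(x0,x1,y0,y1) in(("top",(180,290,150,264)),("side",(170,330,160,290))):
    im=grab_frame(n)[y0:y1,x0:x1]
    out.append(cv2.resize(im,(int(450*im.shape[1]/im.shape[0]),450),interpolation=cv2.INTER_CUBIC))
print(get_state()['eef_pos'],get_state()['force'])
v=np.hstack(out); print(v.shape); cv2.imwrite("pics/p4.png",cv2.resize(v,(800,int(800*v.shape[0]/v.shape[1]))))
E
```

```text
[0.46530095 0.03002045 0.04744386] [-11.54303336  -0.72214532  23.22845495]
(450, 987, 3)
```

View pics/p4.png

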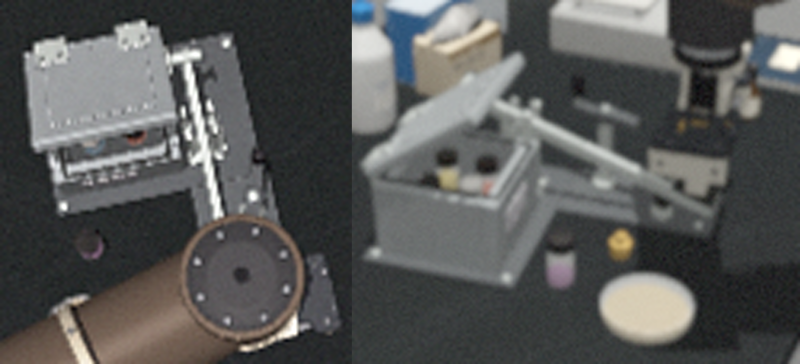

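The lid is raised, the lever is down on its buffer with about 23 N holding it, the stop is clear and the bystanders haven't moved.

```bash
python3 -c "
from station import *
print(job_done())"
```

```text
the job is handed in; nothing more can be done
None
```

Job handed in: the stop is swung clear, and the arm is holding the lever down on its buffer with the lid up.

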